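# Shut the microcentrifuge and hold its pulse key

### The arm

A 6-joint arm with a two-finger parallel gripper is mounted at the origin on the work surface. World frame = base frame: x ahead of the robot, y to its left, z up, the work surface at z = 0. Lengths are in m, angles in rad, forces in N, time in s.
With the tool pointing down it reaches from about 0.4 to 0.825 m from the base axis. Payload 7 kg.
Tool frame: the origin (TCP) lies at the very end of the fingers, on their centre line; the grasp point (between the pads) lies r.pinch_z behind it (r.pinch_z is the distance from the TCP to the grasp point, in m); z points along the fingers, x is the direction in which the jaws open and shut, and the axes are right-handed (so a half turn about z gives the same grasp; the last joint's range is limited). The gripper opens to 85 mm and grips with 20 to 120 N. Pads are 22 mm wide; open, the fingers measure 114 mm over their backs; the gripper's body (76 mm by 85 mm) begins 54 mm behind the grasp point. The pads swing forward as they close: fully open they stand 13 mm farther back than shut.
Start: joints at [1.531, 0.359, 0.012, 0, -1.224, -0.288], TCP at [0.217, 0.639, 0.231] pointing down, gripper open.
Joint ranges: [-3.07, 3.07], [-1.43, 2.12], [-1.02, 1.25], [-3.03, 1.67], [-3.05, -0], [-3.03, 3.03]. Speed limits (rad/s): [2.39, 2.39, 3.01, 3.14, 3.14, 3.14].

### API

Orientations are given as a unit quaternion [w, x, y, z].
In Python, from station import telemetry, eyes, workorder, r gives the robot as it stands.
- The arm moves only by the tool jog_arm, never from a script. Its argument "motion" is a list of rows, each a list of 7 numbers: the shift along the tool's x, y, z in mm, then the turn, a rotation vector about the tool's x, y, z in rad, then the opening, from -1 (shut) to 1 (fully open). A call has 1 to 8 rows; each row is the pose to reach, as a shift and turn from the pose commanded when the call began, along the tool's axes at that moment; what a row does not reach only later rows make up. A row lasts 1/12 s, in which the tool goes at most 41.7 mm and 7.16 degrees, less where a joint would pass 70% of its speed; a pose out of reach is approached as far as the arm can. A call with a gripper value outside its range is refused whole. The fingers move at their own pace and stop on an object; "grip_force" is the grip in N (left out, the last holds). Time passes only in rows, so rows that repeat a pose let the fingers close. It gives the time, the measured TCP pose, the force and the opening at its end, in the units of the state.
- telemetry.read_state(): the state, without advancing time (a new reading comes with each control period).
- eyes.camera(name): name is "scene" or "top" or "wrist"; returns the picture (480x640x3 uint8, red, green, blue); there is no depth.
- eyes.get_calibration(name): a dict with "camera_matrix" (3x3 intrinsics, pixels), "rvec" (rotation vector, rad) and "tvec" (3), from world to camera coordinates, as OpenCV has them; the wrist camera has in their place "mount" (4x4, takes a point from camera to tool coordinates, whose origin is the TCP and whose axes are the tool frame's). Camera axes: x right, y down, z forward; pixel columns grow to the right and rows downward; lengths in m; the calibration is good to about 2 mm. A picture is of the moment at which its call begins: read the wrist's pose just before it. get_calibration takes no time and is no camera call.
- workorder.hand_in(): hands the job in, once; it reports no verdict.
The state is a dict: "time": time; "q": joint angles; "dq": joint speeds; "joint_efforts": joint torques, N m; "tcp_pos": TCP position; "tool_rot": TCP orientation; "ft_force": force on the tool from outside, world axes, zero at the start; "ft_torque": the same for the moment, N m; "gripper_width": finger opening in m.
Only numpy, scipy, OpenCV 4.12 (cv2) and the standard library are available. Lean on these libraries where they do the work, as an engineer would, in place of code of your own. Each camera call takes 0.05 s, during which the arm holds its last target. There are 200 camera calls.

### The job

The small bench centrifuge is loaded and its lid has been left half up: push the lid down from above with the fingertips until it is fully shut, without slamming it. Then press the large round pulse-spin key at the right-hand end of its sloping front panel and keep it held down, because the rotor spins only while the key is pressed: finish while still holding the key down with the fingertips. Nothing is to be gripped, lifted or forced: keep the fingers off the inside of the lid, and leave the other keys and the things standing on the bench alone.

Things in the scene. Friction and masses are not known exactly. Their poses are not given: they have to be found in the camera images.
- centrifuge: white and grey bench microcentrifuge, fixed, 260 mm deep (x), 226 wide (y), flat deck 115 mm high. Origin: centre of its underside, on the bench. x points from its front (key panel, towards the robot) to its back (hinge), y to the left of one facing the front, z up. The panel rises at 30 degrees from x = -130 mm, 76 mm high, to x = -62 mm, 115 mm high; outward normal (-0.5, 0, 0.866)
- lid (a joint): opening angle of the lid in rad: 0 fully shut, grows as its front rises; starts half up, at 0.6 to 1.0, stop at 1.35. A stiff friction hinge keeps it wherever it is left; pushing down on the front lip takes about 1 to 3 N, more if pushed at a slant
- lid_lip (a point): point on the flat outer (upper) face of the lid, mid-width, 13 mm behind the edge of its 90 mm wide front lip; moves with the lid. Lid: D-shaped white plate 20 mm thick, 170 mm wide. The point is 166 mm from the hinge axis along the lid and 23 mm off it, 138 mm above the bench when shut. Axes: the lid's, parallel to the centrifuge's when shut (z: out of the outer face)
- lid_hinge (a point): middle of the lid's hinge axis, at the back of the deck, 115 mm above the bench; the hinge axis is the centrifuge's y. Does not move
- pulse_key_top (a point): centre of the face of the pulse key: plain grey, round, 28 mm across, 8 mm proud of the sloping panel at its right-hand end (80 mm right of the middle); moves with the key. z axis: outward normal of the panel. To its left on the panel: oblong start/stop key, display with flat arrow marks, square lid-open key
- pulse_key (a joint): how far the pulse key is pressed in, m, along the panel's normal: 0 released, 0.005 fully down; sprung, about 1.5 N to start and 5 N fully down; springs back when let go. It counts as pressed beyond 0.003
- start_key_top (a point): centre of the face of the start/stop key, grey, oblong 38 x 16 mm, 5 mm proud, 10 mm right of the panel's middle. To be left alone
- start_key (a joint): how far the start/stop key is pressed, m: 0 released, 0.003 fully down
- open_key_top (a point): centre of the face of the lid-open key, grey, square 16 mm, 5 mm proud, at the panel's left-hand end (96 mm left of the middle). To be left alone
- open_key (a joint): how far the lid-open key is pressed, m: 0 released, 0.003 fully down
- tube_rack: bystander: grey block rack, 75 x 115 x 45 mm, with capped tubes up to 52 mm high; origin at the centre of its underside; beside the centrifuge, loose
- reagent: bystander: bottle with white cap, 58 mm across, 115 mm high; origin at the centre of its underside; loose; stands on the other side of the centrifuge from the rack
- marker: bystander: marker pen lying on the bench in front of the centrifuge, 132 mm long along its x, 14 mm thick; origin under its middle, on the bench; loose
- lid_inside (a point): middle of the grey lining (152 mm across) on the underside of the lid, 85 mm from the hinge axis; moves with the lid. The inside of the lid, and the underside of its lip (12 mm below the lip's top face), are not to be touched

How it is judged:
By the outcome, as a careful person would: the job done as asked, in the order asked, and still so for the second after the job is handed in, while the arm keeps its last pose, push and grip.
It also fails if it takes over 45 s, if anything falls off the work surface, if the arm or the gripper's body presses on something with over 40 N, if the wrist force passes 120 N, or if a joint passes its speed limit or range.

## Working session

There is one attempt and no reset: what is moved stays moved. The work goes in short steps, Python scripts to look and compute and a tool call to move; the robot and the scene stay as the last step left them, time stands still between calls to the robot, and variables do not carry over. Pictures are saved under pics/ and viewed, about 8 in all and at most 12, crops included, and the job is handed in when it is done.

Besides the shell and the picture viewer there is one more tool, called after "Request:" in YAML: its name, and indented under it one key for each argument. jog_arm: Moves the arm, as the interface text tells. Its arguments: {"type":"object","properties":{"motion":{"type":"array","items":{"type":"array","items":{"type":"number"}}},"grip_force":{"type":"number"}},"required":["motion"]}

```bash
mkdir -p pics; ls; python3 - <<'E'
from station import telemetry, eyes, workorder, r
import cv2, numpy as np
s=telemetry.read_state()
for k,v in s.items(): print(k,np.round(v,4))
print(r.pinch_z)
for n in ("scene","top"):
    cv2.imwrite(f"pics/{n}0.png",eyes.camera(n)[:,:,::-1])
    print(n,eyes.get_calibration(n))
print(eyes.get_calibration("wrist"))
E
```

```text
pics
time 0.0
q [ 1.5311e+00  3.5940e-01  1.1100e-02 -4.0000e-04 -1.2241e+00 -2.8810e-01]
dq [ 0.0015  0.001   0.0014  0.0005 -0.0006 -0.0001]
joint_efforts [ 1.30000e-03 -5.83312e+01  2.93438e+01  6.93730e+00 -5.60000e-03
  0.00000e+00]
tcp_pos [0.2172 0.6386 0.2304]
tool_rot [-6.000e-04 -5.822e-01  8.130e-01 -5.000e-04]
ft_force [ 0.209   0.0193 -0.2796]
ft_torque [0.0127 0.0124 0.0163]
gripper_width 0.0854
0.0187
scene {'camera_matrix': array([[623.70318211,   0.        , 324.77924167],
       [  0.        , 623.70318211, 241.63766821],
       [  0.        ,   0.        ,   1.        ]]), 'rvec': array([ 0.75577665,  2.66815391, -0.96842568]), 'tvec': array([ 0.4576189 , -0.18626959,  1.59629502])}
top {'camera_matrix': array([[604.97396999,   0.        , 317.0145457 ],
       [  0.        , 604.97396999, 240.92520026],
       [  0.        ,   0.        ,   1.        ]]), 'rvec': array([ 2.18039984, -2.12119748,  0.19202535]), 'tvec': array([0.01926614, 0.57264074, 1.05750298])}
{'camera_matrix': array([[369.46178457,   0.        , 307.84908081],
       [  0.        , 369.46178457, 243.55390601],
       [  0.        ,   0.        ,   1.        ]]), 'mount': array([[ 9.99999725e-01, -5.66290887e-04, -4.79149680e-04,
        -1.07434980e-03],
       [ 6.91566443e-04,  9.45358199e-01,  3.26032818e-01,
        -8.46073738e-02],
       [ 2.68338665e-04, -3.26033059e-01,  9.45358330e-01,
        -1.42699406e-01],
       [ 0.00000000e+00,  0.00000000e+00,  0.00000000e+00,
         1.00000000e+00]])}
```

View pics/scene0.png

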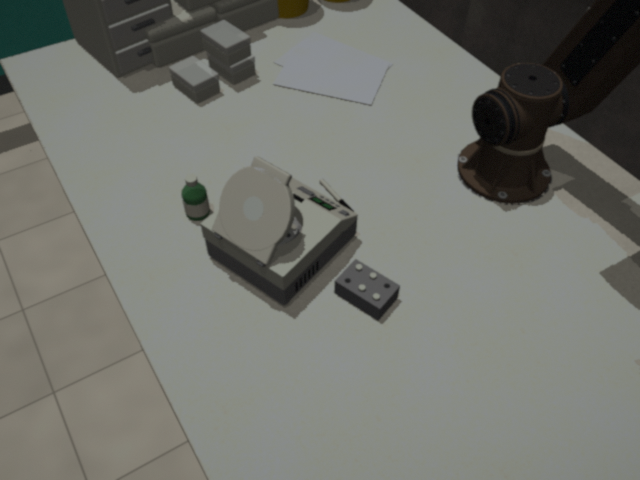

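View pics/top0.png

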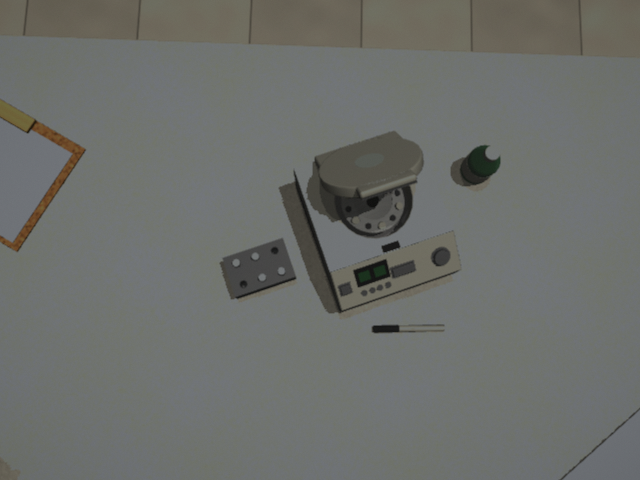

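The top view shows the pulse key at about (441,257), the start key at (403,269) and the open key at (345,288). The lid is half up, with its lip at about (388,186). I'll enlarge this region and fit the pose.

```bash
python3 - <<'E'
import cv2, numpy as np
a=cv2.imread("pics/top0.png")[120:340,270:480]
b=cv2.imread("pics/scene0.png")[145:305,190:365]
g=lambda im:np.clip(im.astype(float)*1.5,0,255).astype(np.uint8)
cv2.imwrite("pics/c_top.png",cv2.resize(g(a[:190]),None,fx=3.8,fy=3,interpolation=cv2.INTER_CUBIC)[:, :798])
cv2.imwrite("pics/c_top.png",cv2.resize(g(a),(630,600)[:0] or None,fx=2.7,fy=2.7,interpolation=cv2.INTER_CUBIC))
cv2.imwrite("pics/c_scene.png",cv2.resize(g(b),None,fx=3.5,fy=3.5,interpolation=cv2.INTER_CUBIC))
E
```

```text
(no output)
```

View pics/c_top.png

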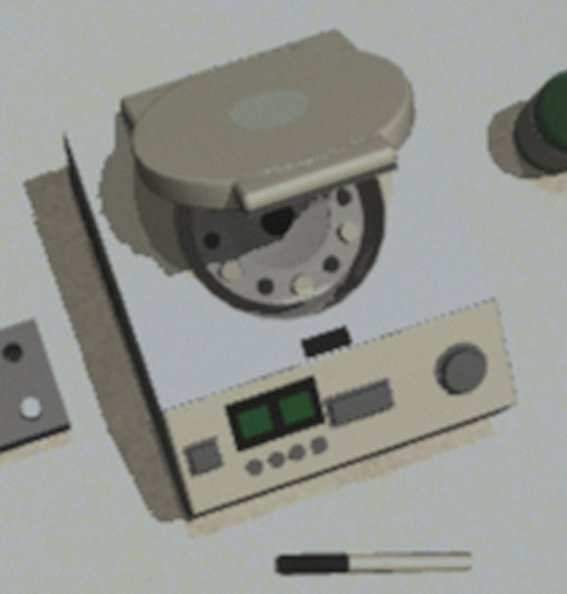

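View pics/c_scene.png

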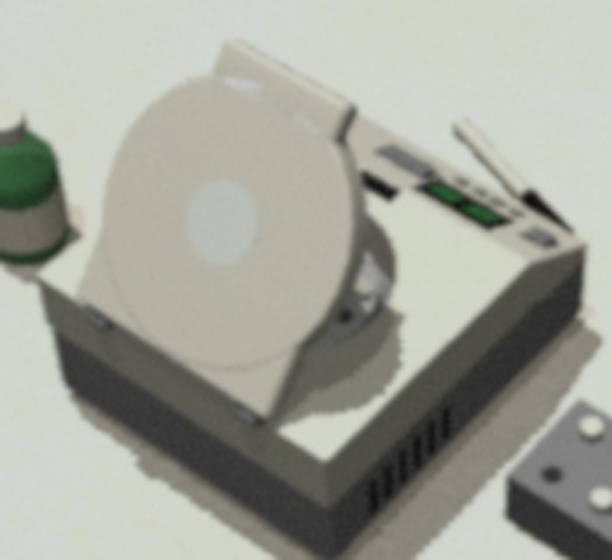

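The enlarged top crop shows the pulse key at crop (463,367), the start key at (360,402), the open key at (204,456), and the deck and panel corners. The scene crop shows the lip's outer front edge from (232,42) to (354,107) and the rear deck corners at (325,465) and (42,280). Now the fit.

```bash
cat > fit.py <<'E'
import cv2, numpy as np
from station import eyes
from scipy.optimize import least_squares
n=np.array([-.5,0,.866]); mid=np.array([-.096,0,.0955])
key=lambda y,h: mid+[0,y,0]+n*h
T=[(key(-.08,.008),463,367),(key(-.01,.005),360,402),(key(.096,.005),204,456),([-.062,.113,.115],165,410),([-.062,-.113,.115],495,299),([-.13,.113,.076],190,517),([-.13,-.113,.076],515,405)]
S=[([.13,.113,.115],325,465),([.13,-.113,.115],42,280),([-.062,.113,.115],530,262),(key(.096,.005),540,237),(key(-.01,.005),404,160)]
LT=[(.179,.045,.023,240,190),(.179,-.045,.023,390,146)]
LS=[(.179,-.045,.023,232,42),(.179,.045,.023,354,107)]
cal={k:eyes.get_calibration(k) for k in("top","scene")}
def px(k,P):
    c=cal[k]; return cv2.projectPoints(np.array(P,float),c["rvec"],c["tvec"],c["camera_matrix"],None)[0][:,0]
def W(p,P):
    c,s=np.cos(p[2]),np.sin(p[2]); return np.array(P,float)@np.array([[c,-s,0],[s,c,0],[0,0,1]]).T+[p[0],p[1],0]
def lid(a,xh,d,y,h): return [xh-d*np.cos(a)+h*np.sin(a)*1, y, .115+d*np.sin(a)+h*np.cos(a)]
def res(p):
    o=[]
    for k,B,L,f,off in(("top",T,LT,2.7,(270,120)),("scene",S,LS,3.5,(190,145))):
        P=[b[0] for b in B]+[lid(p[3],p[4],*l[:3]) for l in L]
        uv=np.array([b[1:] for b in B]+[l[3:] for l in L])/f+off
        o.append((px(k,W(p,P))-uv))
    return np.vstack(o)
if __name__=="__main__":
    p=least_squares(lambda p:res(p).ravel(),[.6,.0,.2,.8,.09],loss="soft_l1").x
    print(p.round(4)); print(res(p).round(1).tolist())
    print("key",W(p,[key(-.08,.008)]).round(4),"lip",W(p,[lid(p[3],p[4],.166,0,.023),lid(0,p[4],.166,0,.023)]).round(4), "hinge",W(p,[[p[4],0,.115]]))
    np.save("p.npy",p)
E
python3 fit.py
```

```text
[ 0.6072 -0.0686  0.3594  0.8191  0.1266]
[[-0.3, 0.7], [-0.6, 0.2], [-0.8, 0.2], [-2.4, -0.6], [-0.5, -2.0], [0.3, -1.0], [0.4, -1.6], [-1.0, 2.7], [0.3, -0.0], [0.5, -2.3], [-1.6, -2.6], [0.1, -1.3], [0.7, -2.8], [1.4, -2.2], [-1.7, -0.9], [-1.2, 0.4]]
key [[ 0.5418 -0.1787  0.1024]] lip [[ 0.6353 -0.0581  0.252 ]
 [ 0.5703 -0.0825  0.138 ]] hinge [[ 0.72571614 -0.02411051  0.115     ]]
```

```bash
cat > h.py <<'E'
import numpy as np, cv2
from scipy.spatial.transform import Rotation as R
from station import telemetry, eyes
from fit import W, lid, key, px
p=np.load("p.npy")
def st():
    s=telemetry.read_state(); q=np.array(s["tool_rot"])
    return s,np.array(s["tcp_pos"]),R.from_quat(q[[1,2,3,0]])
def tool(tilt=0):  # tool x = -local x, z down, tilted so that z=(sin t,0,-cos t) local
    c,t=p[2],tilt
    Z=np.array([np.sin(t),0,-np.cos(t)]);X=np.array([-np.cos(t),0,-np.sin(t)]);Y=np.cross(Z,X)
    return R.from_euler("z",c)*R.from_matrix(np.c_[X,Y,Z])
def rel(P,Rt,o=None):
    s,t,Rc=st() if o is None else (None,)+o
    return np.r_[Rc.inv().apply(np.array(P)-t)*1000,(Rc.inv()*Rt).as_rotvec()].round(3).tolist()
def lidtcp(a,d=.170,e=.0145,up=0): 
    q=np.array(lid(a,p[4],d,0,.023))+[e,0,up]; return W(p,[q])[0]
E
python3 - <<'E'
from h import *
h=lidtcp(p[3]); print(h); h[2]=.33
print(rel(h,tool())); print(st()[0]["q"])
E
```

```text
[ 0.64635241 -0.05393077  0.25490084]
[517.602, -629.356, -98.703, -0.001, -0.001, 0.883]
[ 1.53109344e+00  3.59270367e-01  1.11773418e-02 -3.05325915e-04
 -1.22407932e+00 -2.88127374e-01]
```

Request:
jog_arm:
  motion:
    - [0,0,-30,0,0,0,-1]
    - [0,0,-65,0,0,0,-1]
    - [0,0,-100,0,0,0,-1]
    - [20,-25,-100,0,0,0.1,-1]
    - [44,-54,-100,0,0,0.2,-1]
    - [68,-83,-100,0,0,0.3,-1]
    - [92,-112,-100,0,0,0.4,-1]
    - [116,-141,-100,0,0,0.5,-1]
  grip_force: 20

```text
time: 0.77
tcp_pos: [0.3139, 0.4821, 0.3309]
tool_rot: [-0.0, -0.361, 0.933, -0.0]
ft_force: [0.4, -0.8, 0.3]
gripper_width: -0.0002
```

```bash
python3 - <<'E'
from h import *
h=lidtcp(p[3]); h[2]=.33
print(rel(h,tool())); s=st()[0]; print(s["q"],s["tcp_pos"],s["gripper_width"])
E
```

```text
[114.975, -620.177, 1.111, -0.0, -0.001, 0.379]
[ 1.33343850e+00  1.46366000e-01 -4.83171554e-02 -1.87928003e-04
 -1.37667271e+00 -5.94903672e-01] [0.31388495 0.48207673 0.3309461 ] -0.00017055465850073805
```

Request:
jog_arm:
  motion:
    - [7,-37,0,0,0,0.05,-1]
    - [14,-75,0,0,0,0.1,-1]
    - [21,-113,0,0,0,0.15,-1]
    - [28,-151,0,0,0,0.2,-1]
    - [35,-189,0,0,0,0.25,-1]
    - [42,-227,0,0,0,0.3,-1]
    - [49,-265,0,0,0,0.35,-1]
    - [56,-303,0,0,0,0.379,-1]

```text
time: 1.43
tcp_pos: [0.4776, 0.221, 0.3313]
tool_rot: [-0.0, -0.18, 0.984, 0.0]
ft_force: [0.6, 0.4, 0.5]
gripper_width: -0.0001
```

```bash
python3 - <<'E'
from h import *
h=lidtcp(p[3]); h[2]=.33
print(rel(h,tool())); s=st()[0]; print(s["q"],s["tcp_pos"],s["gripper_width"])
E
```

```text
[-60.616, -316.803, 1.212, 0.0, -0.0, 0.002]
[ 8.06225586e-01  6.02533565e-02 -1.45446175e-01 -2.03753833e-04
 -1.36503798e+00 -4.44662628e-01] [0.47760215 0.2209537  0.33127881] -0.00010826027400537444
```

Request:
jog_arm:
  motion:
    - [-8,-40,0,0,0,0,-1]
    - [-16,-80,0,0,0,0,-1]
    - [-24,-120,0,0,0,0,-1]
    - [-32,-160,0,0,0,0,-1]
    - [-40,-200,0,0,0,0,-1]
    - [-48,-240,0,0,0,0,-1]
    - [-55,-280,0,0,0,0,-1]
    - [-61,-317,0,0,0,0,-1]

```text
time: 2.1
tcp_pos: [0.6478, -0.054, 0.3307]
tool_rot: [-0.0, -0.181, 0.984, 0.0]
ft_force: [1.0, 0.0, -0.3]
gripper_width: 0.0003
```

```bash
python3 - <<'E'
from h import *
im=eyes.camera("wrist"); 
h=lidtcp(p[3]); print(rel(h,tool())); s,t,Rc=st(); print(t,s["ft_force"],s["q"])
M=eyes.get_calibration("wrist")
# overlay predicted points
def wpx(P):
    c=np.linalg.inv(M["mount"])@np.r_[Rc.inv().apply(np.array(P)-t),1]
    u=M["camera_matrix"]@c[:3]; return u[:2]/u[2]
o=im[:,:,::-1].copy()
pts=W(p,[lid(p[3],p[4],.179,y,.023) for y in(-.045,.045)]+[key(-.08,.008),key(-.01,.005),[-.062,-.113,.115],[-.13,-.113,.076]]+[lid(p[3],p[4],.166,0,.023)])
for P in pts:
    u=wpx(P); print(u.round()); cv2.drawMarker(o,tuple(int(x) for x in u.round()),(0,0,255),cv2.MARKER_CROSS,10,1)
cv2.imwrite("pics/w1.png",o)
E
```

```text
[1.283, 5.773, 74.597, -0.001, -0.003, 0.002]
[ 0.64975883 -0.05870926  0.32950131] [ 3.53351553 -1.32629643  1.4451884 ] [ 0.20933953  0.28079933  0.11967215  0.00178165 -1.41233363  0.15132294]
[348. 197.]
[343. 332.]
[458. 127.]
[447. 198.]
[426.  88.]
[483.  91.]
[330. 263.]
```

View pics/w1.png

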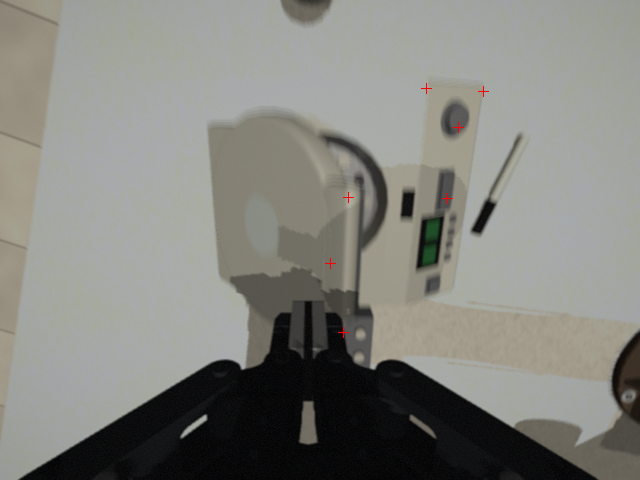

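The wrist view is slightly blurred because the arm was still settling. The key sits at (455,119) against a predicted (458,127), and the lip spans about rows 180–312. I'll let it settle and look again.

Request:
jog_arm:
  motion:
    - [0,0,0,0,0,0,-1]
    - [0,0,0,0,0,0,-1]
    - [0,0,0,0,0,0,-1]

```text
time: 2.4
tcp_pos: [0.6467, -0.0513, 0.3311]
tool_rot: [-0.0, -0.181, 0.983, 0.0]
ft_force: [0.1, 0.1, -0.3]
gripper_width: -0.0003
```

```bash
cat >> h.py <<'E'
M=eyes.get_calibration("wrist")
def wlook(name,pts,crop=None,f=1):
    s,t,Rc=st(); im=eyes.camera("wrist")[:,:,::-1].copy()
    for P in pts:
        c=np.linalg.inv(M["mount"])@np.r_[Rc.inv().apply(np.array(P)-t),1]
        u=M["camera_matrix"]@c[:3]; u=u[:2]/u[2]; print(u.round(1))
        cv2.drawMarker(im,tuple(int(x) for x in u.round()),(0,0,255),cv2.MARKER_CROSS,6,1)
    if crop: im=im[crop[0]:crop[1],crop[2]:crop[3]]
    cv2.imwrite(name,cv2.resize(im,None,fx=f,fy=f,interpolation=cv2.INTER_CUBIC))
E
python3 - <<'E'
from h import *
s,t,Rc=st(); print(t,s["ft_force"])
wlook("pics/w2.png",W(p,[lid(p[3],p[4],.179,y,.023) for y in(-.045,.045)]+[key(-.08,.008),key(-.01,.005),[-.062,-.113,.115],[-.13,-.113,.076]]+[lid(p[3],p[4],.166,0,.023),key(.096,.005)]),(60,360,200,500),2)
E
```

```text
[ 0.64672286 -0.05127574  0.33105786] [ 0.09124367  0.05610802 -0.28807145]
[348.3 182.8]
[342.8 320.1]
[459.6 118. ]
[447.7 190.5]
[427.6  78.8]
[484.1  82.8]
[330.1 250.6]
[435.6 284.9]
```

View pics/w2.png

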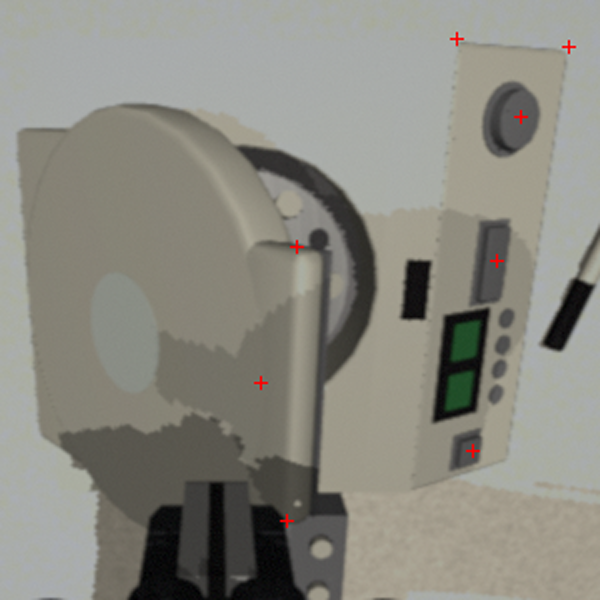

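After settling, the predictions agree with the image to 1–3 px: the key is at crop (517,118) against a predicted (520,117). The lip edge matches too. Now I'll descend onto the lip.

Request:
jog_arm:
  motion:
    - [-2,-2,20,0,0,0,-1]
    - [-5,-3,45,0,0,0,-1]
    - [-5,-3,60,0,0,0,-1]
    - [-5,-3,66,0,0,0,-1]
    - [-5,-3,70,0,0,0,-1]
    - [-5,-3,73,0,0,0,-1]
    - [-5,-3,75,0,0,0,-1]
    - [-5,-3,75,0,0,0,-1]

```text
time: 3.12
tcp_pos: [0.653, -0.0525, 0.257]
tool_rot: [0.001, -0.181, 0.983, -0.0]
ft_force: [-0.0, 0.4, -0.2]
gripper_width: 0.0004
```

```bash
python3 - <<'E'
from h import *
s,t,Rc=st(); print(t,s["ft_force"])
o=(t,Rc)
for a in np.arange(.9,-.05,-.05): print(round(a,2),lidtcp(a,d=.166).round(4),rel(lidtcp(a,d=.166),tool(),o)[:3])
E
```

```text
[ 0.65303998 -0.05246337  0.25701808] [-0.04546782  0.38732734 -0.15066004]
0.9 [ 0.6596 -0.049   0.2593] [-7.341, 0.941, -2.303]
0.85 [ 0.6529 -0.0515  0.2549] [-0.23, 0.978, 2.126]
0.8 [ 0.6465 -0.0539  0.2501] [6.652, 1.014, 6.905]
0.75 [ 0.6403 -0.0562  0.245 ] [13.286, 1.049, 12.022]
0.7 [ 0.6343 -0.0585  0.2395] [19.656, 1.082, 17.464]
0.65 [ 0.6286 -0.0606  0.2338] [25.747, 1.114, 23.218]
0.6 [ 0.6232 -0.0626  0.2277] [31.542, 1.145, 29.269]
0.55 [ 0.6181 -0.0646  0.2214] [37.027, 1.174, 35.602]
0.5 [ 0.6132 -0.0664  0.2148] [42.189, 1.202, 42.202]
0.45 [ 0.6087 -0.0681  0.2079] [47.015, 1.228, 49.051]
0.4 [ 0.6045 -0.0696  0.2008] [51.492, 1.253, 56.132]
0.35 [ 0.6007 -0.0711  0.1935] [55.61, 1.275, 63.429]
0.3 [ 0.5972 -0.0724  0.186 ] [59.358, 1.296, 70.922]
0.25 [ 0.5941 -0.0736  0.1784] [62.727, 1.315, 78.594]
0.2 [ 0.5913 -0.0746  0.1705] [65.708, 1.333, 86.424]
0.15 [ 0.5889 -0.0755  0.1625] [68.294, 1.348, 94.393]
0.1 [ 0.5868 -0.0763  0.1545] [70.479, 1.361, 102.481]
0.05 [ 0.5852 -0.0769  0.1463] [72.256, 1.372, 110.669]
-0.0 [ 0.5839 -0.0774  0.138 ] [73.622, 1.381, 118.935]
```

Request:
jog_arm:
  motion:
    - [0,0,2,0,0,0,-1]
    - [0,0,4,0,0,0,-1]
    - [0,0,6,0,0,0,-1]
    - [0,0,7,0,0,0,-1]

```text
time: 3.45
tcp_pos: [0.6527, -0.0528, 0.2491]
tool_rot: [-0.0, -0.181, 0.983, 0.0]
ft_force: [-0.9, -0.5, -0.4]
gripper_width: 0.0004
```

Request:
jog_arm:
  motion:
    - [2,0,2,0,0,0,-1]
    - [4,0,3,0,0,0,-1]
    - [6,0,5,0,0,0,-1]
    - [8,0,6,0,0,0,-1]

```text
time: 3.78
tcp_pos: [0.6456, -0.0556, 0.2435]
tool_rot: [0.001, -0.181, 0.983, -0.0]
ft_force: [1.7, 0.7, 1.0]
gripper_width: -0.0001
```

Request:
jog_arm:
  motion:
    - [3,0,3,0,0,0,-1]
    - [6,0,5,0,0,0,-1]
    - [9,0,8,0,0,0,-1]
    - [12,0,11,0,0,0,-1]
    - [15,0,14,0,0,0,-1]
    - [18,0,17,0,0,0,-1]
    - [21,0,21,0,0,0,-1]
    - [24,0,24,0,0,0,-1]

```text
time: 4.45
tcp_pos: [0.6224, -0.0643, 0.2187]
tool_rot: [-0.0, -0.181, 0.983, 0.0]
ft_force: [-0.1, -0.8, 2.6]
gripper_width: 0.0001
```

```bash
python3 - <<'E'
from h import *
s,t,Rc=st(); print(t,s["ft_force"],s["ft_torque"])
im=eyes.camera("scene")[:,:,::-1][130:310,180:380]
cv2.imwrite("pics/s2.png",cv2.resize(im,None,fx=3,fy=3,interpolation=cv2.INTER_CUBIC))
E
```

```text
[ 0.62242055 -0.0643168   0.21871855] [-0.12149375 -0.82329943  2.5874886 ] [-0.07778126 -0.1204815  -0.01392901]
```

View pics/s2.png

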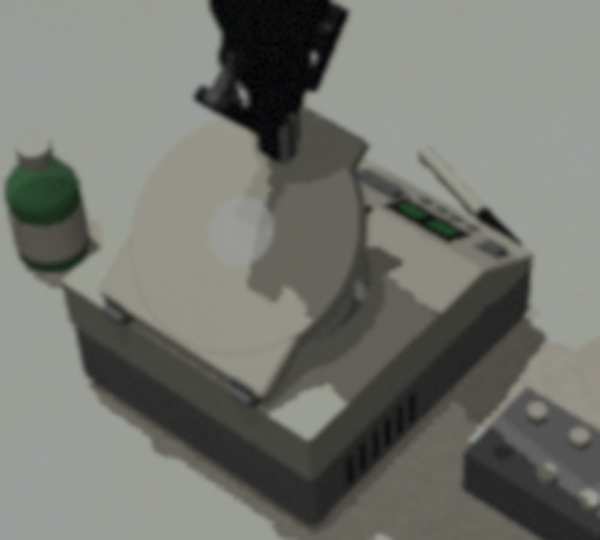

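The lid is down to about 0.55 rad, and the fingertips are on the outer face near the lip, pushing with about 2.6 N. I'll continue along the arc.

Request:
jog_arm:
  motion:
    - [3,0,3,0,0,0,-1]
    - [5,0,7,0,0,0,-1]
    - [7,0,10,0,0,0,-1]
    - [10,0,13,0,0,0,-1]
    - [12,0,17,0,0,0,-1]
    - [14,0,20,0,0,0,-1]
    - [16,0,24,0,0,0,-1]
    - [18,0,28,0,0,0,-1]

```text
time: 5.17
tcp_pos: [0.6058, -0.0707, 0.1909]
tool_rot: [-0.0, -0.181, 0.983, -0.0]
ft_force: [-0.4, 0.5, 1.9]
gripper_width: 0.0001
```

Request:
jog_arm:
  motion:
    - [2,0,4,0,0,0,-1]
    - [4,0,7,0,0,0,-1]
    - [6,0,11,0,0,0,-1]
    - [7,0,15,0,0,0,-1]
    - [9,0,19,0,0,0,-1]
    - [10,0,22,0,0,0,-1]

```text
time: 5.67
tcp_pos: [0.5964, -0.0742, 0.1687]
tool_rot: [-0.0, -0.181, 0.983, 0.0]
ft_force: [-0.9, -0.4, 1.6]
gripper_width: 0.0002
```

```bash
python3 - <<'E'
from h import *
s,t,Rc=st(); print(t,s["ft_force"],s["ft_torque"])
for e in(.0145,.011):
  q=R.from_euler("z",-p[2]).apply(t-W(p,[[p[4],0,.115]])[0]);x=-q[0]+e;r_=np.hypot(x,q[2]);d=np.sqrt(r_**2-.023**2)
  print(e,"angle",np.arctan2(q[2],x)-np.arctan2(.023,d),"d",d,"y",q[1])
for a in np.arange(.25,-.03,-.05): print(round(a,2),rel(lidtcp(a,d=.161),tool(),(t,Rc))[:3])
E
```

```text
[ 0.59644048 -0.0741913   0.16871465] [-0.89814072 -0.41534216  1.64560478] [-0.09279412  0.26599638  0.01411972]
0.0145 angle 0.19515656404608261 d 0.16063959485687995 y -0.0014102695840285805
0.011 angle 0.1994725689665234 d 0.15730676718454145 y -0.0014102695840285805
0.25 [-2.829, 1.398, -8.403]
0.2 [0.085, 1.411, -0.812]
0.15 [2.616, 1.421, 6.914]
0.1 [4.758, 1.43, 14.758]
0.05 [6.505, 1.437, 22.699]
0.0 [7.853, 1.442, 30.717]
```

Request:
jog_arm:
  motion:
    - [1,0,4,0,0,0,-1]
    - [2,0,7,0,0,0,-1]
    - [3,0,10,0,0,0,-1]
    - [4,0,13,0,0,0,-1]
    - [5,0,16,0,0,0,-1]
    - [6,0,19,0,0,0,-1]
    - [6,0,21,0,0,0,-1]
    - [6,0,23,0,0,0,-1]

```text
time: 6.33
tcp_pos: [0.5909, -0.0763, 0.146]
tool_rot: [-0.0, -0.181, 0.983, -0.0]
ft_force: [-0.9, 0.3, 1.0]
gripper_width: 0.0001
```

Request:
jog_arm:
  motion:
    - [0,0,1,0,0,0,-1]
    - [1,0,2,0,0,0,-1]
    - [1,0,3,0,0,0,-1]
    - [1,0,4,0,0,0,-1]
    - [1,0,5,0,0,0,-1]
    - [1,0,6,0,0,0,-1]

```text
time: 6.83
tcp_pos: [0.59, -0.0767, 0.1402]
tool_rot: [-0.0, -0.181, 0.983, 0.0]
ft_force: [-0.9, -1.2, 0.6]
gripper_width: 0.0001
```

Request:
jog_arm:
  motion:
    - [0,0,1,0,0,0,-1]
    - [0,0,1.5,0,0,0,-1]
    - [0,0,2,0,0,0,-1]
    - [0,0,2.5,0,0,0,-1]
    - [0,0,2.5,0,0,0,-1]

```text
time: 7.25
tcp_pos: [0.5902, -0.0766, 0.1381]
tool_rot: [0.0, -0.181, 0.983, -0.0]
ft_force: [-2.3, 0.4, 3.1]
gripper_width: -0.0001
```

Request:
jog_arm:
  motion:
    - [0,0,0.5,0,0,0,-1]
    - [0,0,1,0,0,0,-1]
    - [0,0,1.5,0,0,0,-1]
    - [0,0,1.5,0,0,0,-1]

```text
time: 7.58
tcp_pos: [0.5902, -0.0766, 0.138]
tool_rot: [0.0, -0.181, 0.983, -0.0]
ft_force: [-6.8, 2.1, 14.6]
gripper_width: 0.0002
```

The lid has stopped solid at z = 0.138, its shut height, while the force rose. It is shut. Now I'll lift clear and work out the key approach.

Request:
jog_arm:
  motion:
    - [0,0,-5,0,0,0,-1]
    - [0,0,-25,0,0,0,-1]
    - [0,0,-50,0,0,0,-1]
    - [0,0,-70,0,0,0,-1]
    - [0,0,-70,0,0,0,-1]
    - [0,0,-70,0,0,0,-1]

```text
time: 8.08
tcp_pos: [0.5911, -0.0764, 0.2075]
tool_rot: [0.002, -0.181, 0.983, 0.0]
ft_force: [0.1, -0.7, -0.1]
gripper_width: 0.0001
```

```bash
python3 - <<'E'
from h import *
s,t,Rc=st(); print(t,s["ft_force"])
pts=[key(-.08,.008),key(-.01,.005),key(.096,.005),[-.062,-.113,.115],[-.13,-.113,.076]]+[lid(0,p[4],.179,y,.023) for y in(-.045,.045)]
wlook("pics/w3.png",W(p,pts),(0,380,160,560),1.5)
for h in(.06,.02): print(rel(W(p,[key(-.08,.008+h)])[0],tool(np.pi/6)))
E
```

```text
[ 0.59106873 -0.07636066  0.20750807] [ 0.14231908 -0.69316136 -0.14075786]
[439.4 125.2]
[424.2 229.1]
[410.1 356. ]
[387.6  65.4]
[476.6  73.3]
[370.3 189.8]
[362.3 325.7]
[111.777, -78.225, 51.743, 0.001, -0.523, 0.004]
[91.806, -78.324, 86.4, 0.001, -0.523, 0.004]
```

View pics/w3.png

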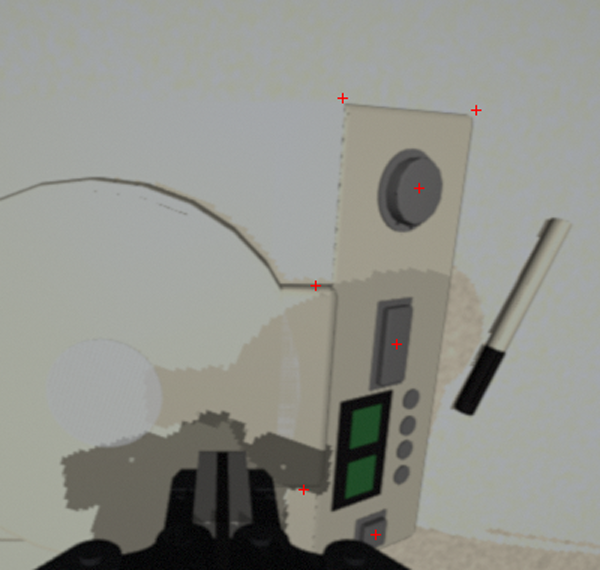

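The lid is shut and stays shut. The predicted key cross at crop (419,188) falls on the centre of the key face. I'll move to a standoff along the panel normal, tilted 30°.

Request:
jog_arm:
  motion:
    - [20,-15,0,0,-0.08,0,-1]
    - [45,-30,5,0,-0.18,0,-1]
    - [70,-50,15,0,-0.28,0,-1]
    - [95,-65,30,0,-0.38,0,-1]
    - [112,-78,45,0,-0.48,0,-1]
    - [112,-78,52,0,-0.523,0.004,-1]
    - [112,-78,52,0,-0.523,0.004,-1]
    - [112,-78,52,0,-0.523,0.004,-1]

```text
time: 8.8
tcp_pos: [0.5119, -0.1907, 0.153]
tool_rot: [0.253, -0.171, 0.951, 0.047]
ft_force: [0.9, -0.2, 0.1]
gripper_width: -0.0002
```

```bash
python3 - <<'E'
from h import *
s,t,Rc=st(); print(t,s["ft_force"],s["q"])
wlook("pics/w4.png",W(p,[key(-.08,.008),key(-.01,.005)]),(20,420,140,540),1.4)
for h in(.06,.015,0,-.004): print(rel(W(p,[key(-.08,.008+h)])[0],tool(np.pi/6)))
E
```

```text
[ 0.5118519  -0.19069131  0.15297905] [ 0.8864971  -0.15651786  0.12891275] [-0.23951926  0.07241152 -0.48330641 -0.49523482 -0.6329369   0.94123433]
[305. 267.]
[305.8 363.2]
[-1.179, 0.757, 0.037, 0.001, -0.003, -0.002]
[-1.296, 0.727, 45.036, 0.001, -0.003, -0.002]
[-1.335, 0.717, 60.036, 0.001, -0.003, -0.002]
[-1.346, 0.715, 64.036, 0.001, -0.003, -0.002]
```

View pics/w4.png

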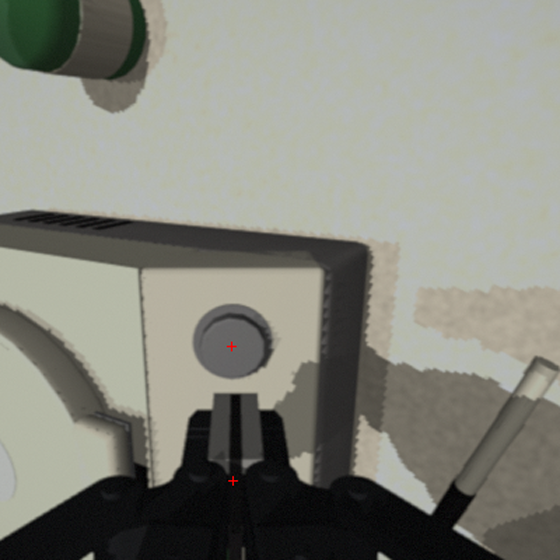

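The key face centre at crop (231,347) matches the prediction, so I'm going in along the normal.

Request:
jog_arm:
  motion:
    - [-1,1,15,0,0,0,-1]
    - [-1,1,32,0,0,0,-1]
    - [-1,1,44,0,0,0,-1]
    - [-1,1,50,0,0,0,-1]
    - [-1,1,54,0,0,0,-1]
    - [-1,1,56,0,0,0,-1]
    - [-1,1,58,0,0,0,-1]
    - [-1,1,58,0,0,0,-1]

```text
time: 9.52
tcp_pos: [0.541, -0.1778, 0.1047]
tool_rot: [0.254, -0.173, 0.95, 0.047]
ft_force: [0.4, -0.2, -0.6]
gripper_width: -0.0002
```

```bash
python3 - <<'E'
from h import *
s,t,Rc=st(); print(t,s["ft_force"],Rc.inv().apply(s["ft_force"]))
for h in(0,-.005): print(rel(W(p,[key(-.08,.008+h)])[0],tool(np.pi/6)))
E
```

```text
[ 0.54104988 -0.17780108  0.10469822] [ 0.44303216 -0.22431341 -0.55017608] [-0.01591218 -0.36663888  0.64390252]
[0.839, -1.086, 2.136, 0.001, -0.001, 0.0]
[0.836, -1.092, 7.136, 0.001, -0.001, 0.0]
```

Request:
jog_arm:
  motion:
    - [0.5,-1,1,0,0,0,-1]
    - [1,-1,2,0,0,0,-1]
    - [1,-1,3,0,0,0,-1]
    - [1,-1,3,0,0,0,-1]

```text
time: 9.85
tcp_pos: [0.5421, -0.1789, 0.1019]
tool_rot: [0.255, -0.173, 0.95, 0.046]
ft_force: [-1.2, -0.1, 2.3]
gripper_width: -0.0001
```

Request:
jog_arm:
  motion:
    - [0,0,1,0,0,0,-1]
    - [0,0,2,0,0,0,-1]
    - [0,0,2,0,0,0,-1]

```text
time: 10.1
tcp_pos: [0.5431, -0.1785, 0.1]
tool_rot: [0.255, -0.173, 0.95, 0.046]
ft_force: [-0.6, -1.1, 4.2]
gripper_width: 0.0003
```

```bash
python3 - <<'E'
from h import *
s,t,Rc=st(); print(t,s["ft_force"],Rc.inv().apply(s["ft_force"]))
print(rel(W(p,[key(-.08,.003)])[0],tool(np.pi/6)))
E
```

```text
[ 0.54312352 -0.17849047  0.10002425] [-0.62870458 -1.12710017  4.23857835] [-1.2660877  -0.83208879 -4.16363073]
[-0.027, 0.29, 2.24, 0.001, 0.0, 0.0]
```

Request:
jog_arm:
  motion:
    - [0,0,0.7,0,0,0,-1]
    - [0,0,1.4,0,0,0,-1]
    - [0,0,1.8,0,0,0,-1]
    - [0,0,1.8,0,0,0,-1]

```text
time: 10.43
tcp_pos: [0.5438, -0.1782, 0.0988]
tool_rot: [0.255, -0.173, 0.95, 0.046]
ft_force: [-4.3, -1.9, 8.9]
gripper_width: -0.0001
```

```bash
python3 - <<'E'
from h import *
s,t,Rc=st(); print(t,s["ft_force"],Rc.inv().apply(s["ft_force"]))
print(rel(W(p,[key(-.08,.003)])[0],tool(np.pi/6)))
E
```

```text
[ 0.54381757 -0.17824256  0.09876125] [-4.26299541 -1.87389236  8.89586229] [ -0.42123018  -0.24921642 -10.0290291 ]
[-0.02, 0.303, 0.778, 0.001, 0.0, 0.001]
```

The axial force is about 10 N and the key is at its stop. One last look from the scene camera before handing in.

Request:
jog_arm:
  motion:
    - [0,0,0,0,0,0,-1]
    - [0,0,0,0,0,0,-1]
    - [0,0,0,0,0,0,-1]
    - [0,0,0,0,0,0,-1]

```text
time: 10.77
tcp_pos: [0.5438, -0.1782, 0.0988]
tool_rot: [0.255, -0.173, 0.95, 0.046]
ft_force: [-3.7, -2.1, 9.5]
gripper_width: -0.0001
```

```bash
python3 - <<'E'
from h import *
s,t,Rc=st(); print(t,Rc.inv().apply(s["ft_force"]))
im=eyes.camera("scene")[:,:,::-1][130:330,180:410]
cv2.imwrite("pics/s3.png",cv2.resize(im,None,fx=3,fy=3,interpolation=cv2.INTER_CUBIC))
E
```

```text
[ 0.54382079 -0.17822798  0.09877589] [ -1.11481811  -0.63471194 -10.33845331]
```

View pics/s3.png

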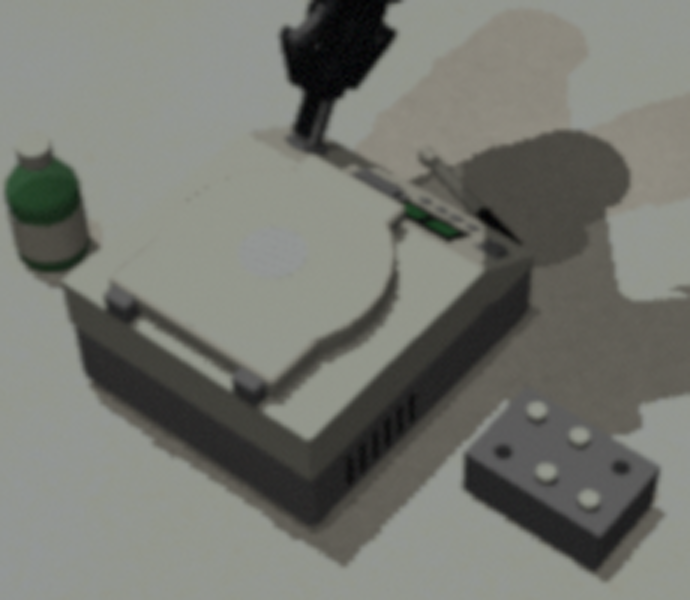

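The lid lies flat and shut, the fingertips are on the pulse key at crop (310,145), and the bottle, rack and marker are where they were.

```bash
python3 -c "
from station import workorder; print(workorder.hand_in())"
```

```text
the job is handed in; nothing more can be done
None
```

The centrifuge lid is fully shut and the pulse-spin key is held down; I handed the job in at about 10.8 s on the robot's clock.

- **Lid:** I pushed it down along its arc with the closed fingertips on the outer face near the lip, at about 1–3 N, slowing towards the end. It stopped at z = 0.138 m, its shut height. I then pressed briefly to about 15 N to confirm the stop, and it stayed flat after I lifted off.
- **Pulse key:** I pressed along the panel's normal. The force rose from about 2.6 N to 4.3 N, then to 10 N at the stop. The last reading held steady at about 10 N. Travel since first contact is about 5 mm, judged from force and position because the key's travel cannot be read directly.
- **Last picture:** It shows the lid shut and the fingertips on the pulse key. The bottle, rack and marker are where they were.
- **One disagreement:** My fit put the shut lid's front edge roughly 10 mm further back than the wrist picture shows. The fitted hinge position was a little off, but the key position matched to about 1–2 mm.

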